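# Fit the sole rest on the bench jack and lock it

### The arm

A 6-joint arm with a two-finger parallel gripper is mounted at the origin on the work surface. World frame = base frame: x ahead of the robot, y to its left, z up, the work surface at z = 0. Lengths are in mm, angles in rad, forces in N, time in s.
With the tool pointing down it reaches from about 350 to 975 mm from the base axis. Payload 7.1 kg.
Tool frame: the origin (TCP) lies midway between the tips of the shut fingers; the grasp point (between the pads) lies 19 mm behind it; z points along the fingers, y is the line along which they close (so a half turn about z gives the same grasp; the last joint's range is limited). The gripper opens to 88 mm and grips with 3 to 60 N. Pads are 20 mm wide; open, the fingers measure 115 mm over their backs; the gripper's body (75 mm by 178 mm) begins 61 mm behind the grasp point.
Start: joints at [1.233, 0.423, 1.63, -0, 1.089, -0.019], TCP at [195.86, 593.501, 222.675] pointing down, gripper open.
Joint ranges: [-3, 3], [-0.9, 2.11], [0.09, 2.58], [-1.31, 4.45], [0.11, 2.69], [-2.54, 2.54]. Speed limits (rad/s): [2.39, 2.39, 3.01, 3.14, 3.14, 3.14].

### API

Orientations are given as a rotation vector (axis times angle).
In Python, from workcell import status, eyes, ticket gives the robot as it stands.
- The arm moves only by the shell command python3 -m jog 'ROWS' [OPENING]. ROWS is a JSON list of rows, 1 to 5 of them, each of 6 numbers: dx, dy, dz in mm, then a rotation vector rx, ry, rz in rad; each row shifts and turns the commanded pose from where the row before left it, along the tool's axes as they then stand; what a row does not reach is not made up. A row lasts 1/12 s, in which the tool goes at most 41.7 mm and 0.125 rad, less where a joint would pass 70% of its speed; a pose out of reach is approached as far as the arm can. OPENING is the finger opening in mm, set as the command begins (- or left out keeps the last). The fingers move at their own pace and stop on an object; the grip force is fixed at half the most. Time passes only in rows, so rows that do not move let the fingers close. It prints the time, the measured TCP pose, the force, the opening and the grip force at its end.
- status.get_obs(): the state, without advancing time (a new reading comes with each control period).
- eyes.get_image(name): name is "scene" or "top" or "wrist"; returns a dict with "img" (384x512x3 uint8, red, green, blue), "range_z" (384x512 float32, mm along the optical axis (not along the pixel's ray), 0 where there is no reading), "fx", "fy", "cx", "cy" (pixels), "R" (3x3) and "t" (3): a world point X has camera coordinates R X + t. Camera axes: x right, y down, z forward; pixel columns grow to the right and rows downward; lengths in mm; the calibration is good to about 2 mm. A picture is of the moment at which its call begins.
- ticket.close_job(): hands the job in; it is judged then, once.
The state is a dict: "t": time; "qpos": joint angles; "qvel": joint speeds; "joint_torque": joint torques, N m; "ee_pos": TCP position; "orientation": TCP orientation; "ft_force": force on the tool from outside, world axes, zero at the start; "moment": the same for the moment, N m; "width": finger opening in mm; "grasp_force": force on a finger pad.
Only numpy, scipy, OpenCV 4.12 (cv2) and the standard library are available. Lean on these libraries where they do the work, as an engineer would, in place of code of your own. Each camera call takes 0.05 s, during which the arm holds its last target. There are 200 camera calls.

### The job

Pick up the sole-shaped rest plate by its square collar and lower it over the jack's centre post, turning it gently until the jack's locating pin comes up through its hole and the plate lies flat and fully home; never force it. Only then swing the keeper round by its black knob until its tongue lies over the plate's edge, let go, and leave the other things on the bench where they are.

Things in the scene. Friction and masses are not known exactly. Their poses are not given: they have to be found in the camera images.
- rest: The rest: loose bare-aluminium plate shaped like a shoe sole, 8 mm thick, about 0.34 kg, flat on the bench. Origin: underside, on the axis of its collar; x to the toe, z up. It reaches 133 mm to the round toe (72 mm wide, from x = 61 mm) and 95 mm back to the round heel; elsewhere 60 mm wide. A 9.5 mm pin hole goes through it at x = 36 mm, y = 0, between collar and toe.
- rest_collar (a point): Centre of the top of the rest's collar, 48 mm above the rest's underside. The collar, the place to grip, is a square upright block 26 x 26 mm, sides along the rest's x and y, from 8 to 48 mm above the underside, with a 15.5 mm bore right through it and the plate.
- jack: The jack, fixed to the bench: green base 130 x 180 mm, 20 mm high, with a round steel seat, 92 mm across, its flat top 70 mm above the bench. Origin: on the bench under the axis of the centre post, z up. When the rest is home its underside is on the seat and the post stands 8 mm proud of the collar. Rest and jack stand up to 40 N between them.
- jack_post (a point): Top of the jack's centre post, 126 mm above the bench. The post is 14 mm in diameter with a tapered nose. A fixed locating pin, 8 mm in diameter, stands on the seat 36 mm from the post's axis and rises 14 mm above the seat (to 84 mm). Its angle differs each time and is not measured: from above, within 0.5 rad either side of the jack's +x. Find it by eye or feel.
- jack_pivot (a point): The keeper's upright pivot axis, at jack x = 0, y = 66 mm, 80 mm above the bench.
- keeper_knob (a point): Centre of the top of the keeper's knob: an upright black cylinder 14 mm in diameter, 38 mm tall, its top 125.5 mm above the bench, 45 mm from the pivot axis. It moves with the keeper.
- keeper (a joint): Angle (rad) of the keeper, a steel bell crank on the pivot; stiff enough to stay put, stops at 0 and 2.15, grows anticlockwise from above. At 0 (open) the knob lies from the pivot 0.61 rad from jack +x towards +y and the 45 mm tongue points away from the plate; at 2.09 (closed) the tongue points to the post, over the plate. Its underside, 80.5 mm up, clears the plate only when home (top 78 mm).
- heelrest: Bystander: the round heel rest, a loose aluminium disc 80 mm in diameter with the same square collar but no pin hole. Leave it alone.
- hammer: Bystander: a hammer lying on the bench, some 0.3 m long.
- jar: Bystander: a glue jar, 64 mm in diameter, 90 mm high.
- mug: Bystander: a white mug, 84 mm in diameter, 75 mm high.
- wax: Bystander: a black lump of wax, 35 x 26 x 20 mm.
- brush: Bystander: a brush lying on the bench.
- tray: Bystander: a steel nail tray, 130 x 100 x 35 mm.
Mind the look-alikes: they are no part of the job. Several things have the shape of the rest; the one meant has the colours described above.

How it is judged (in metres and radians):
On the way, in this order (a step that is already met when the one before it is completed fails the run):
1. the rest is lifted clear of the bench (height (world z) of rest above 0.05 m), for 0.1 s.
2. the rest lies home on the seat, pin through its hole, while the keeper is still open (z of rest in the frame of jack between 0.067 and 0.072 m and horizontal distance between rest and jack below 0.003 m and angle between the x axis of rest and the x axis of jack, either way round below 0.62 rad and angle between rest's own z axis and vertical below 0.04 rad and value of joint keeper below 0.6 rad), for 0.1 s.
At the end, for the whole second after the job is handed in: The rest lies home on the jack: underside within 2 mm of the seat, collar within 3 mm of the post's axis, tilted less than 0.04 rad, toe within 0.62 rad of the jack's +x (so the pin is through its hole); the keeper is turned past 1.85 rad, over the plate's edge; all at rest (z of rest in the frame of jack between 0.067 and 0.072 m and horizontal distance between rest and jack below 0.003 m and angle between the x axis of rest and the x axis of jack, either way round below 0.62 rad and angle between rest's own z axis and vertical below 0.04 rad and value of joint keeper above 1.85 rad and linear speed of rest below 0.01 m/s and velocity of joint keeper below 0.05 rad/s); the robot touches nothing.
It fails at once if the rest is pressed or knocked against the jack with more than 40 N (contact force between rest and jack above 40 N).
It fails at once if a bystander is moved by more than 30 mm (distance of any of heelrest, hammer, jar, mug, wax, brush, tray from where it was at the start of the episode above 0.03 m).
It also fails if it takes over 72 s, if anything falls off the work surface, if the arm or the gripper's body presses on something with over 40 N, if the wrist force passes 120 N, or if a joint passes its speed limit or range.

## Working session

There is one attempt and no reset: what is moved stays moved. The work goes in short steps, Python scripts to look and compute and a shell command to move; the robot and the scene stay as the last step left them, time stands still between calls to the robot, and variables do not carry over. Pictures are saved under pics/ and viewed, at most 10 in all, crops included, and the job is handed in when it is done.

```bash
mkdir -p pics
cat > h.py <<'E'
import numpy as np, cv2
from scipy.spatial.transform import Rotation as Ro
from workcell import status, eyes, ticket
def shot(n,f=None):
    d=eyes.get_image(n)
    if f: cv2.imwrite('pics/'+f,cv2.cvtColor(d['img'],cv2.COLOR_RGB2BGR)); np.savez('pics/'+f[:-4],**d)
    return d
def pt(d,u,v):
    z=d['range_z'][int(v),int(u)]
    return d['R'].T@(np.array([(u-d['cx'])/d['fx']*z,(v-d['cy'])/d['fy']*z,z])-d['t'])
def atz(d,u,v,h):
    c=-d['R'].T@d['t']; r=d['R'].T@np.array([(u-d['cx'])/d['fx'],(v-d['cy'])/d['fy'],1]); return c+r*(h-c[2])/r[2]
def cloud(d):
    z=d['range_z']; v,u=np.mgrid[:z.shape[0],:z.shape[1]]
    P=np.stack([(u-d['cx'])/d['fx']*z,(v-d['cy'])/d['fy']*z,z],-1)
    return (P-d['t'])@d['R']
E
python3 - <<'E'
from h import *
a=shot('top','top0.png');b=shot('scene','scene0.png')
o=status.get_obs();print(o['ee_pos'],o['orientation'],o['ft_force'],o['t'])
for d in(a,b):print(d['fx'],d['cx'],(-d['R'].T@d['t']).round(1),d['R'].round(2).tolist())
E
```

```text
[195.70581284 593.0401886  221.96917354] [-4.98561529e-01 -3.10154192e+00  2.13609926e-03] [ 0.7590325  -0.00755461 -0.46053903] 0.1
450.4553989980559 258.82725787006257 [ 228.4   26.9 1391.3] [[-0.06, -1.0, -0.01], [-0.97, 0.06, -0.23], [0.23, -0.01, -0.97]]
412.74879334213693 255.76622844596818 [1177.7 -554.  1200.9] [[0.65, 0.76, 0.01], [0.6, -0.51, -0.61], [-0.46, 0.41, -0.79]]
```

View pics/top0.png

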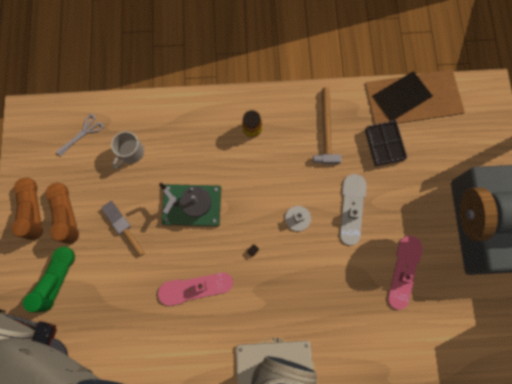

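View pics/scene0.png

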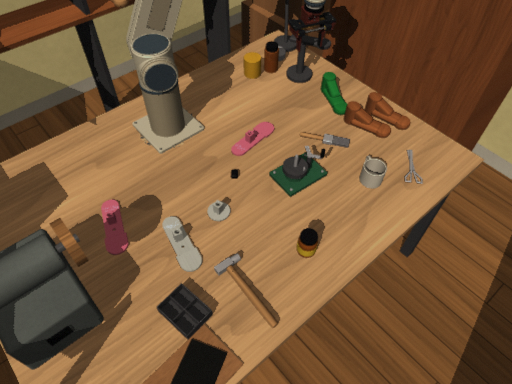

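Top view: the bare rest is at about (352,210), with its collar near (352,212). The jack is at (190,205) with the keeper to its left at (170,195). The pink soles and the round disc at (298,218) are decoys. Next I'll measure and zoom in.

Run:
```python
from h import *
T=[]
for n,rc,jc in(('top0',(352,210),(190,205)),('scene0',(182,245),(300,172))):
    d=dict(np.load(f'pics/{n}.npz'));P=cloud(d);im=d['img']
    for c in(rc,jc):
        u,v=c; T.append(cv2.resize(cv2.cvtColor(im[v-45:v+45,u-60:u+60],cv2.COLOR_RGB2BGR),(400,300),interpolation=cv2.INTER_CUBIC))
    vv,uu=np.mgrid[:384,:512]
    m=(abs(uu-rc[0])<40)&(abs(vv-rc[1])<45)
    c=P[m&(P[...,2]>40)&(P[...,2]<60)]; print(n,'collar',len(c),np.median(c,0).round(1),c.min(0).round(),c.max(0).round())
    pl=m&(P[...,2]>3.5)&(P[...,2]<14)
    q=P[pl]; r=cv2.minAreaRect(q[:,:2].astype(np.float32)); print('plate',len(q),q.mean(0).round(1),np.median(q[:,2]),r,cv2.boxPoints(r).round().tolist())
    m=(abs(uu-jc[0])<45)&(abs(vv-jc[1])<45)
    for lo,hi in((64,76),(100,118),(118,132),(15,25)):
        c=P[m&(P[...,2]>lo)&(P[...,2]<hi)]
        if len(c): print(lo,len(c),np.median(c,0).round(1),c.min(0).round(),c.max(0).round())
        if lo in(15,): print(cv2.minAreaRect(c[:,:2].astype(np.float32)))
cv2.imwrite('pics/z.png',np.vstack([np.hstack(T[:2]),np.hstack(T[2:])]))
```

```text
top0 collar 61 [ 473.8 -270.2   45.1] [ 459. -282.   40.] [ 488. -254.   51.]
plate 1273 [ 496.5 -271.4    6.7] 6.3127951898479475 ((491.687255859375, -274.00225830078125), (247.57325744628906, 285.3113708496094), 85.25228881835938) [[339.0, -386.0], [624.0, -409.0], [644.0, -162.0], [360.0, -139.0]]
64 656 [529.1 208.5  68.6] [486. 165.  64.] [576. 273.  76.]
100 18 [531.4 214.9 110.9] [524. 203. 100.] [575. 303. 117.]
118 35 [567.2 296.7 123.6] [525. 205. 118.] [579. 306. 130.]
15 1244 [513.2 242.5  19. ] [463. 137.  15.] [604. 323.  25.]
((532.4442749023438, 230.12033081054688), (179.9238739013672, 130.609375), 85.380126953125)
scene0 collar 94 [ 478.1 -188.8   45.2] [ 462. -287.   40.] [493. -90.  50.]
plate 1105 [ 509.2 -260.     6.5] 6.229611233978646 ((496.9786376953125, -273.6383056640625), (264.71063232421875, 344.4141845703125), 52.233402252197266) [[280.0, -273.0], [552.0, -484.0], [714.0, -274.0], [442.0, -64.0]]
64 342 [539.7 201.9  68.8] [490. 160.  64.] [581. 284.  75.]
100 26 [541.1 206.2 108.1] [530. 198. 102.] [585. 303. 118.]
118 23 [575.6 289.3 122.5] [531. 199. 119.] [584. 305. 130.]
15 870 [549.2 238.5  18.5] [393. 132.  15.] [609. 492.  25.]
((515.052001953125, 298.18011474609375), (182.67205810546875, 364.6622619628906), 16.955101013183594)
```

View pics/z.png

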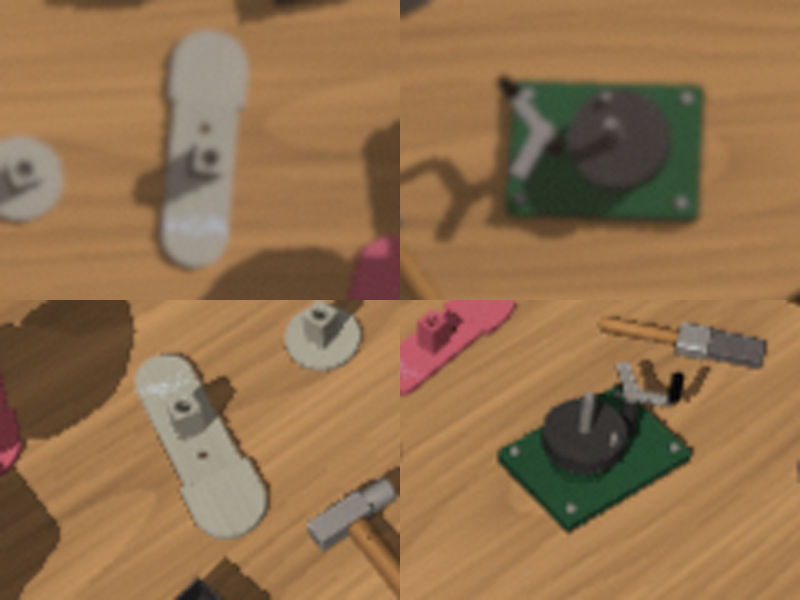

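Run:
```python
from h import *
A=dict(np.load('pics/top0.npz'));B=dict(np.load('pics/scene0.npz'))
def cr(x,y,o): return o[0]+x/10*3, o[1]+y/10*3
ot,os=(292,165),(122,200)
jt,js=(130,160),(240,127)
L={'collar':(cr(208,157,ot),cr(183,107,os),48),'hole':(cr(205,127,ot),cr(203,155,os),8),
'toe':(cr(209,32,ot),cr(232,537-300,os),8),'heel':(cr(192,267,ot),cr(160,355-300,os),8),
'post':(cr(212,122,jt),cr(188,97,js),126),'pin':(cr(205,97,jt),cr(213,138,js),84),'knob':(cr(105,82,jt),cr(278,77,js),125.5)}
L['seat']=(cr(219,139,jt),cr(184,135,js),70)
for k,(a,b,h) in L.items():
    p,q=atz(A,*a,h),atz(B,*b,h)
    MA=np.vstack([A['fx']*0+np.eye(3)])
    # triangulate
    M=np.zeros((3,3));r=np.zeros(3)
    for d,x in((A,a),(B,b)):
        c=-d['R'].T@d['t'];n=atz(d,*x,0)-c;n/=np.linalg.norm(n);S=np.eye(3)-np.outer(n,n);M+=S;r+=S@c
    print(k,p.round(1),q.round(1),'tri',np.linalg.solve(M,r).round(1))
```

```text
collar [ 473.5 -269.5   48. ] [ 482.4 -273.6   48. ] tri [ 475.7 -271.4   37.4]
hole [ 509.6 -278.5    8. ] [ 517. -280.    8.] tri [ 5.119e+02 -2.792e+02 -1.000e-01]
toe [ 601.8 -292.1    8. ] [ 608.  -309.5    8. ] tri [ 603.4 -301.1   -8.4]
heel [ 379.  -252.7    8. ] [ 390.3 -246.5    8. ] tri [ 382.5 -249.3    1.1]
post [531.6 205.5 126. ] [539.6 202.7 126. ] tri [534.3 207.6 117.6]
pin [565.1 217.2  84. ] [574.4 211.6  84. ] tri [568.2 219.   72.7]
knob [573.  297.9 125.5] [580.6 297.  125.5] tri [576.  300.9 118.4]
seat [528.9 207.5  70. ] [543.5 200.1  70. ] tri [533.4 210.6  52.8]
```

Post at about (534,207), pin at about +0.3 rad world, rest collar at about (476,-271) with yaw about -0.18. Moving over the rest.

```bash
J='python3 -m jog'; 
python3 -m jog '[[-41,-3,0,0,0,0],[-41,-3,0,0,0,0],[-41,-3,0,0,0,0],[-41,-3,0,0,0,0],[-18.6,-36,0,0,0,0]]' 60
python3 -m jog '[[-18.6,-36,0,0,0,0],[-18.6,-36,0,0,0,0],[-18.6,-36,0,0,0,0],[-18.6,-36,0,0,0,0],[-18.6,-36,0,0,0,0]]'
python3 -m jog '[[-18.6,-36,0,0,0,0],[-18.6,-36,0,0,0,0],[-18.6,-36,0,0,0,0],[-18.6,-36,0,0,0,0],[-18.6,-36,0,0,0,0]]'
```

```text
t: 0.52
ee_pos: [359.5, 492.5, 222.5]
orientation: [0.5, 3.099, 0.005]
ft_force: [0.6, -0.5, 0.2]
width: 60.9
grasp_force: 0.0
t: 0.93
ee_pos: [385.8, 288.6, 222.4]
orientation: [-0.498, -3.102, 0.001]
ft_force: [1.2, -0.6, -0.3]
width: 60.0
grasp_force: 0.0
t: 1.35
ee_pos: [417.7, 88.7, 222.7]
orientation: [-0.498, -3.102, -0.0]
ft_force: [0.2, 0.5, -1.2]
width: 59.8
grasp_force: 0.0
```

```bash
python3 -m jog '[[-18.7,-36,0,0,0,0],[-18.7,-36,0,0,0,0],[-18.7,-36,0,0,0,0],[-18.7,-36,0,0,0,0],[-18.7,-36,0,0,0,0]]'
python3 -m jog '[[-18.7,-36,0,0,0,0],[-18.7,-36,0,0,0,0],[-18.7,-36,0,0,0,0],[-18.7,-36,0,0,0,0],[0,0,0,0,0,0]]'
python3 - <<'E'
from h import *
d=shot('wrist','w1.png');print((-d['R'].T@d['t']).round(1),d['R'].round(3).tolist(),d['fx']);o=status.get_obs();print(o['ee_pos'],o['orientation'],o['qpos'])
E
```

```text
t: 1.77
ee_pos: [450.0, -111.8, 222.6]
orientation: [-0.499, -3.102, -0.0]
ft_force: [1.0, 0.6, 0.3]
width: 59.7
grasp_force: 0.0
t: 2.18
ee_pos: [477.5, -276.1, 222.8]
orientation: [0.504, 3.098, -0.004]
ft_force: [-1.8, 0.7, -0.5]
width: 59.8
grasp_force: 0.0
[ 402.2 -251.3  386.3] [[0.318, 0.948, -0.002], [0.908, -0.304, 0.289], [0.274, -0.094, -0.957]] 331.63294453674337
[ 476.4338529  -273.1413125   222.30104286] [ 5.05047002e-01  3.10040314e+00 -7.07603087e-04] [-5.42060897e-01  3.12726929e-01  1.79931095e+00 -3.47981710e-04
  1.02908720e+00 -1.78972014e+00]
```

View pics/w1.png

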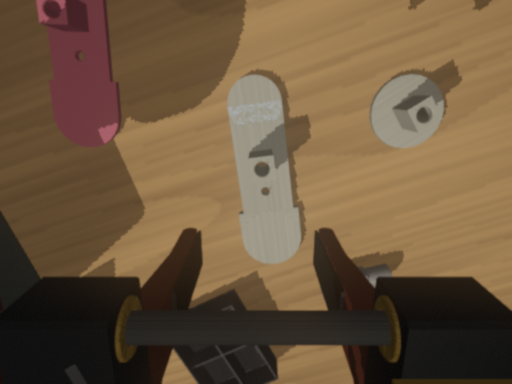

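Wrist view: bore at (262,169), pin hole (265,191), toe tip (272,262), heel tip (256,75).

Run:
```python
from h import *
d=dict(np.load('pics/w1.npz'));P=cloud(d)
for n,u,v,h in(('bore',262,169,48),('hole',265.3,191,8),('toe',272,263,8),('heel',255,74.5,8)): print(n,atz(d,u,v,h).round(1))
vv,uu=np.mgrid[:384,:512]
s=(abs(uu-264)<60)&(vv>60)&(vv<270)
c=P[s&(P[...,2]>42)&(P[...,2]<56)];print(len(c),c.mean(0).round(1),cv2.minAreaRect(c[:,:2].astype(np.float32)))
hsv=cv2.cvtColor(d['img'],cv2.COLOR_RGB2HSV)
m=(s&(hsv[...,1]<60)&(hsv[...,2]>70)).astype(np.uint8)
m=cv2.morphologyEx(m,cv2.MORPH_CLOSE,np.ones((9,9)))
k,l,st,_=cv2.connectedComponentsWithStats(m);i=1+st[1:,4].argmax()
vs,us=np.nonzero(l==i);W=np.array([atz(d,a,b,8)[:2] for a,b in zip(us,vs)],np.float32)
r=cv2.minAreaRect(W);print(len(W),r);print(np.median(P[l==i][:,2]))
w,V=np.linalg.eigh(np.cov(W.T));a=V[:,1]*np.sign(V[0,1]);print('pca yaw',np.arctan2(a[1],a[0]))
```

```text
bore [ 476.  -271.7   48. ]
hole [ 511.4 -278.7    8. ]
toe [ 605.  -300.4    8. ]
heel [ 383.7 -248.6    8. ]
495 [ 474.6 -271.2   49.1] ((475.1838073730469, -271.42816162109375), (25.99176597595215, 26.454755783081055), 78.92465209960938)
9609 ((494.24969482421875, -275.0041198730469), (71.76325988769531, 227.846435546875), 78.86222839355469)
9.579987174705515
pca yaw -0.19282095353677758
```

```bash
python3 -m jog '[[1.5,1.2,0,0,0,-0.065],[0,0,35,0,0,-0.064],[0,0,40,0,0,0],[0,0,40,0,0,0],[0,0,40,0,0,0]]'
python3 -m jog '[[0,0,20,0,0,0],[0,0,20,0,0,0],[0,0,6,0,0,0],[0,0,0,0,0,0],[0,0,0,0,0,0]]'
python3 -c "
from h import *
o=status.get_obs();print(o['ee_pos'],o['orientation'],o['ft_force'])"
```

```text
t: 2.65
ee_pos: [475.0, -267.1, 66.5]
orientation: [0.296, 3.127, -0.0]
ft_force: [0.4, -0.3, 0.0]
width: 60.1
grasp_force: 0.0
t: 3.07
ee_pos: [475.4, -267.8, 22.1]
orientation: [-0.297, -3.127, -0.0]
ft_force: [0.3, -0.2, -0.2]
width: 60.1
grasp_force: 0.0
[ 475.3785182  -267.79993957   22.12557621] [-2.96816461e-01 -3.12735575e+00 -2.42812888e-04] [ 0.33716795 -0.22506582 -0.15782008]
```

```bash
python3 -m jog '[[-0.7,-3.6,6,0,0,0],[0,0,0,0,0,0],[0,0,0,0,0,0]]'
python3 -m jog '[[0,0,0,0,0,0],[0,0,0,0,0,0],[0,0,0,0,0,0],[0,0,0,0,0,0],[0,0,0,0,0,0]]' 0
python3 -m jog '[[0,0,0,0,0,0],[0,0,0,0,0,0],[0,0,0,0,0,0],[0,0,0,0,0,0],[0,0,0,0,0,0]]'
```

```text
t: 3.32
ee_pos: [475.7, -272.4, 16.5]
orientation: [0.298, 3.126, -0.001]
ft_force: [-0.5, 0.3, -0.2]
width: 60.3
grasp_force: 0.0
t: 3.73
ee_pos: [475.3, -272.0, 15.8]
orientation: [0.298, 3.127, -0.0]
ft_force: [-0.5, -0.1, -0.1]
width: 30.2
grasp_force: 0.0
t: 4.15
ee_pos: [475.2, -271.9, 15.7]
orientation: [-0.298, -3.127, -0.0]
ft_force: [-0.6, 1.7, 2.5]
width: 25.9
grasp_force: 30.0
```

```bash
python3 -m jog '[[0,0,-10,0,0,0],[0,0,-30,0,0,0],[0,0,-40,0,0,0],[0,0,-40,0,0,0],[0,0,-40,0,0,0]]'
python3 -m jog '[[0,15,-35,0,0,0],[0,38,0,0,0,0],[0,38,0,0,0,0],[0,38,0,0,0,0],[0,38,0,0,0,0]]'
python3 -m jog '[[0,38,0,0,0,0],[0,38,0,0,0,0],[0,38,0,0,0,0],[0,25,0,0,0,0],[0,0,0,0,0,0]]'
python3 -m jog '[[0,0,0,0,0,0],[0,0,0,0,0,0],[0,0,0,0,0,0]]'
python3 -c "
from h import *
o=status.get_obs();print(o['ee_pos'],o['orientation'],o['ft_force'])
d=shot('wrist','w2.png')"
```

```text
t: 4.57
ee_pos: [474.3, -271.5, 177.3]
orientation: [-0.298, -3.126, -0.001]
ft_force: [0.1, -0.0, -2.9]
width: 25.7
grasp_force: 30.0
t: 4.98
ee_pos: [506.3, -106.5, 211.3]
orientation: [0.299, 3.127, -0.0]
ft_force: [1.0, 0.6, -2.2]
width: 25.8
grasp_force: 30.0
t: 5.4
ee_pos: [533.2, 32.6, 211.0]
orientation: [0.292, 3.128, 0.002]
ft_force: [-0.9, 0.2, -3.1]
width: 26.0
grasp_force: 30.0
t: 5.65
ee_pos: [532.5, 27.5, 210.7]
orientation: [-0.299, -3.127, 0.001]
ft_force: [-0.3, -1.6, -2.6]
width: 25.5
grasp_force: 30.0
[532.52343177  27.54316665 210.66030443] [-2.99285444e-01 -3.12679330e+00  5.70061306e-04] [-0.29629842 -1.58882159 -2.5949908 ]
```

View pics/w2.png

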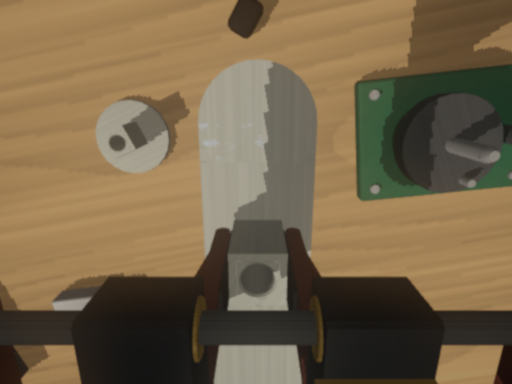

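View: post tip at (491,155), pin top at (470,182), seat centre about (452,143). One more view, from closer.

```bash
python3 -m jog '[[0,30,0,0,0,0],[0,30,0,0,0,0],[0,0,0,0,0,0],[0,0,0,0,0,0],[0,0,0,0,0,0]]'
python3 - <<'E'
from h import *
o=status.get_obs();print(o['ee_pos'],o['orientation'])
d=shot('wrist','w3.png');e=dict(np.load('pics/w2.npz'))
f=lambda d,u:cv2.resize(cv2.cvtColor(d['img'][70:220,u:u+200],cv2.COLOR_RGB2BGR),(800,600),interpolation=cv2.INTER_CUBIC)[:,:]
a=cv2.resize(f(e,312),(400,300));b=cv2.resize(f(d,250),(400,300))
cv2.imwrite('pics/z3.png',np.hstack([a,b]))
E
```

```text
t: 6.12
ee_pos: [544.0, 86.4, 210.5]
orientation: [-0.298, -3.127, 0.001]
ft_force: [-0.1, -1.0, -3.6]
width: 26.2
grasp_force: 30.0
[543.95777832  86.44805702 210.50596233] [-2.98380551e-01 -3.12673485e+00  8.79131977e-04]
```

View pics/z3.png

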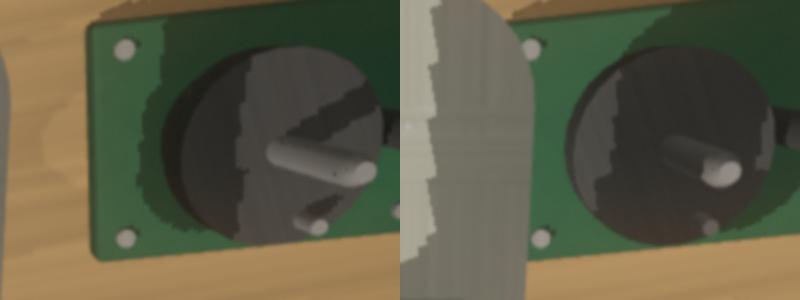

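Left crop: post tip (365,173), pin top (319,227). Right crop: post tip (728,174), pin top (711,228).

Run:
```python
from h import *
A=dict(np.load('pics/w2.npz'));B=dict(np.load('pics/w3.npz'))
for n,a,b,h in(('post',(494.5,156.5),(414,157),125),('pin',(471.5,183.5),(405.5,184),84),('base',(449.5,146),(385,144.5),70),('seat',(453.5,142.5),(387,143),70)):
    M=np.zeros((3,3));r=np.zeros(3)
    for d,x in((A,a),(B,b)):
        c=-d['R'].T@d['t'];m=atz(d,*x,0)-c;m/=np.linalg.norm(m);S=np.eye(3)-np.outer(m,m);M+=S;r+=S@c
    print(n,atz(A,*a,h).round(1),atz(B,*b,h).round(1),np.linalg.solve(M,r).round(1))
for d,n in((A,'A'),(B,'B')):
    P=cloud(d);m=(P[...,2]>66)&(P[...,2]<75)&(np.hypot(P[...,0]-535,P[...,1]-207)<60)
    q=P[m][:,:2].astype(np.float32);print(n,len(q),cv2.minEnclosingCircle(q),np.median(P[m][:,2]))
    m=(P[...,2]>15)&(P[...,2]<25)&(abs(P[...,0]-535)<90)&(P[...,1]>100);print(cv2.minAreaRect(P[m][:,:2].astype(np.float32)))
```

```text
post [534.3 210.1 125. ] [534.4 208.8 125. ] [532.8 206.5 130.3]
pin [568.6 217.5  84. ] [569.  217.6  84. ] [568.9 217.7  83.7]
base [534.  206.5  70. ] [532.6 207.2  70. ] [533.9 207.9  67.5]
seat [531.4 210.2  70. ] [531.6 209.1  70. ] [530.3 207.2  75.2]
A 7106 ((532.2890625, 208.22445678710938), 46.411598205566406) 71.63681591702797
((533.8521728515625, 220.94219970703125), (166.32461547851562, 130.52647399902344), 85.26251983642578)
B 7277 ((534.543701171875, 214.40487670898438), 52.468502044677734) 71.63564076587434
((534.6400756835938, 230.81527709960938), (174.2232666015625, 130.32566833496094), 85.1877212524414)
```

```bash
python3 -m jog '[[0,0,0,0,0,-0.1125],[0,0,0,0,0,-0.1125],[0,0,0,0,0,-0.1125],[0,0,0,0,0,-0.1125],[-5,30,0,0,0,0]]'
python3 -m jog '[[-6,30,0,0,0,0],[-5,30,0,0,0,0],[-5,30.7,0,0,0,0],[0,0,0,0,0,0],[0,0,0,0,0,0]]'
python3 -m jog '[[0,0,20,0,0,0],[0,0,20,0,0,0],[0,0,15,0,0,0],[0,0,0,0,0,0],[0,0,0,0,0,0]]'
python3 -c "
from h import *
o=status.get_obs();print(o['ee_pos'],o['orientation'],o['ft_force'],o['moment'])
x=Ro.from_rotvec(o['orientation']).as_matrix();print(x.round(3).tolist(),np.arctan2(-x[1,0],-x[0,0]))
d=shot('wrist','w4.png')"
```

```text
t: 6.58
ee_pos: [541.7, 113.4, 210.6]
orientation: [0.412, -3.114, 0.003]
ft_force: [-0.3, 0.4, -1.8]
width: 25.8
grasp_force: 30.0
t: 7.0
ee_pos: [533.3, 209.5, 210.6]
orientation: [0.41, -3.114, 0.001]
ft_force: [-0.2, -0.4, -3.5]
width: 25.6
grasp_force: 30.0
t: 7.42
ee_pos: [533.2, 207.7, 155.2]
orientation: [0.405, -3.113, 0.001]
ft_force: [0.3, 0.7, -1.8]
width: 25.8
grasp_force: 30.0
[533.20354701 207.74207435 155.1777085 ] [ 4.04649222e-01 -3.11328366e+00  1.20705943e-03] [ 0.30207906  0.67658164 -1.83287324] [0.02337837 0.03236063 0.00084297]
[[-0.967, -0.256, -0.002], [-0.256, 0.967, -0.001], [0.002, -0.0, -1.0]] 0.25850041281590436
```

View pics/w4.png

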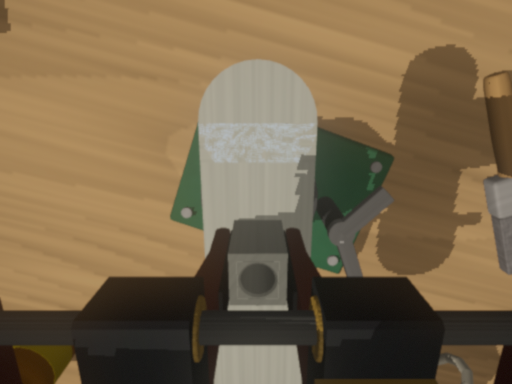

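```bash
python3 -m jog '[[-0.4,0.5,10,0,0,0],[0,0,3,0,0,0],[0,0,2,0,0,0],[0,0,0,0,0,0]]'
python3 -m jog '[[0,0,1,0,0,0],[0,0,1,0,0,0],[0,0,1,0,0,0],[0,0,0,0,0,0],[0,0,0,0,0,0]]'
```

```text
t: 7.8
ee_pos: [533.6, 210.0, 140.4]
orientation: [0.408, -3.115, 0.0]
ft_force: [1.0, 0.5, -3.2]
width: 26.0
grasp_force: 30.0
t: 8.22
ee_pos: [533.8, 210.2, 137.7]
orientation: [0.408, -3.115, 0.0]
ft_force: [0.3, -0.2, -3.4]
width: 26.0
grasp_force: 30.0
```

```bash
python3 -m jog '[[0,0,1,0,0,0],[0,0,1,0,0,0],[0,0,1,0,0,0],[0,0,0,0,0,0]]'
python3 -m jog '[[0,0,1,0,0,0],[0,0,1,0,0,0],[0,0,1,0,0,0],[0,0,0,0,0,0]]'
python3 -c "
from h import *
o=status.get_obs();print(o['ee_pos'],o['ft_force'],o['moment'])"
```

```text
t: 8.55
ee_pos: [533.3, 209.7, 134.3]
orientation: [0.408, -3.114, 0.001]
ft_force: [-0.9, -2.0, -1.6]
width: 26.2
grasp_force: 30.0
t: 8.88
ee_pos: [533.3, 209.6, 131.3]
orientation: [0.408, -3.114, 0.001]
ft_force: [-2.2, -4.7, -2.4]
width: 25.7
grasp_force: 30.0
[533.2893883  209.63943354 131.26170261] [-2.18928675 -4.68111421 -2.37792935] [-0.85484711  0.53765606  0.02032004]
```

Post is in the bore and the side force points to −y, so I'll ease that way.

```bash
python3 -m jog '[[0.6,-0.9,0,0,0,0],[0,0,0,0,0,0],[0,0,0,0,0,0]]'
python3 -m jog '[[0,0,1,0,0,0],[0,0,1,0,0,0],[0,0,1,0,0,0],[0,0,1,0,0,0],[0,0,0,0,0,0]]'
```

```text
t: 9.13
ee_pos: [533.4, 209.3, 131.5]
orientation: [-0.407, 3.115, 0.001]
ft_force: [-1.1, -1.7, -4.8]
width: 26.0
grasp_force: 30.0
t: 9.55
ee_pos: [533.5, 209.2, 127.5]
orientation: [-0.408, 3.115, 0.0]
ft_force: [-1.3, -0.7, -2.8]
width: 26.4
grasp_force: 30.0
```

```bash
python3 -m jog '[[0.2,-0.2,2,0,0,0],[0,0,2,0,0,0],[0,0,2,0,0,0],[0,0,2,0,0,0],[0,0,0,0,0,0]]'
python3 -m jog '[[0,0,2,0,0,0],[0,0,2,0,0,0],[0,0,2,0,0,0],[0,0,2,0,0,0],[0,0,0,0,0,0]]'
python3 -m jog '[[0,0,2,0,0,0],[0,0,2,0,0,0],[0,0,2,0,0,0],[0,0,1,0,0,0],[0,0,0,0,0,0]]'
```

```text
t: 9.97
ee_pos: [533.5, 208.9, 119.2]
orientation: [-0.408, 3.115, 0.0]
ft_force: [-1.1, 0.3, -3.0]
width: 26.2
grasp_force: 30.0
t: 10.38
ee_pos: [533.3, 208.8, 111.3]
orientation: [0.408, -3.115, 0.0]
ft_force: [0.9, 0.4, -2.5]
width: 25.7
grasp_force: 30.0
t: 10.8
ee_pos: [533.3, 208.8, 104.4]
orientation: [0.408, -3.115, 0.0]
ft_force: [0.1, 0.0, -2.3]
width: 25.7
grasp_force: 30.0
```

Underside at about 88.7, pin top at 84. Down in small steps, feeling for the pin.

```bash
python3 -m jog '[[0,0,1,0,0,0],[0,0,1,0,0,0],[0,0,1,0,0,0],[0,0,0,0,0,0]]'
python3 -m jog '[[0,0,1,0,0,0],[0,0,0.5,0,0,0],[0,0,0,0,0,0],[0,0,0,0,0,0]]'
python3 -m jog '[[0,0,0.5,0,0,0],[0,0,0.5,0,0,0],[0,0,0,0,0,0],[0,0,0,0,0,0]]'
python3 -c "
from h import *
o=status.get_obs();print(o['ee_pos'],o['ft_force'],o['moment'])"
```

```text
t: 11.13
ee_pos: [533.3, 208.8, 101.5]
orientation: [0.408, -3.115, 0.0]
ft_force: [-0.1, 0.8, -3.1]
width: 26.1
grasp_force: 30.0
t: 11.47
ee_pos: [533.3, 208.8, 100.2]
orientation: [0.408, -3.115, 0.0]
ft_force: [-0.2, 0.0, -3.2]
width: 25.7
grasp_force: 30.0
t: 11.8
ee_pos: [533.2, 208.8, 99.1]
orientation: [0.408, -3.115, 0.0]
ft_force: [0.1, -0.4, -3.5]
width: 25.9
grasp_force: 30.0
[533.23055924 208.81593599  99.1244288 ] [ 0.05001733 -0.44373185 -3.50775772] [0.02564946 0.05372948 0.00389918]
```

```bash
python3 -m jog '[[0,0,0.5,0,0,0],[0,0,0.5,0,0,0],[0,0,0,0,0,0],[0,0,0,0,0,0]]'
python3 -m jog '[[0,0,0.5,0,0,0],[0,0,0.5,0,0,0],[0,0,0,0,0,0],[0,0,0,0,0,0]]'
python3 -c "
from h import *
o=status.get_obs();print(o['ee_pos'],o['ft_force'],o['moment'])"
```

```text
t: 12.13
ee_pos: [533.2, 208.8, 98.1]
orientation: [0.408, -3.115, 0.0]
ft_force: [-1.0, -0.9, -3.1]
width: 25.9
grasp_force: 30.0
t: 12.47
ee_pos: [533.3, 208.8, 97.1]
orientation: [0.408, -3.115, 0.0]
ft_force: [-0.7, -0.6, -2.9]
width: 25.9
grasp_force: 30.0
[533.28687089 208.8063889   97.13623672] [-0.74995877 -0.64067402 -2.93918674] [-0.07757647  0.08172297  0.01903081]
```

No contact down to 81.4, so the pin seems to be entering the hole. Continuing gently.

```bash
python3 -m jog '[[0,0,0.5,0,0,0],[0,0,0.5,0,0,0],[0,0,0.5,0,0,0],[0,0,0,0,0,0]]'
python3 -m jog '[[0,0,0.5,0,0,0],[0,0,0.5,0,0,0],[0,0,0.5,0,0,0],[0,0,0,0,0,0]]'
python3 -c "
from h import *
o=status.get_obs();print(o['ee_pos'],o['ft_force'],o['moment'])"
```

```text
t: 12.8
ee_pos: [533.3, 208.8, 95.6]
orientation: [0.407, -3.115, 0.0]
ft_force: [0.4, -0.9, -2.8]
width: 25.8
grasp_force: 30.0
t: 13.13
ee_pos: [533.3, 208.8, 94.0]
orientation: [0.408, -3.115, 0.0]
ft_force: [0.0, -1.5, -3.5]
width: 25.8
grasp_force: 30.0
[533.2587003  208.80356105  94.04300276] [ 0.01064532 -1.47062436 -3.482606  ] [-0.11382388  0.05715338 -0.03099369]
```

```bash
python3 -m jog '[[0,0,0.7,0,0,0],[0,0,0.7,0,0,0],[0,0,0.6,0,0,0],[0,0,0,0,0,0]]'
python3 -m jog '[[0,0,0.7,0,0,0],[0,0,0.7,0,0,0],[0,0,0.6,0,0,0],[0,0,0,0,0,0]]'
python3 -m jog '[[0,0,0.7,0,0,0],[0,0,0.7,0,0,0],[0,0,0.6,0,0,0],[0,0,0,0,0,0]]'
python3 -c "
from h import *
o=status.get_obs();print(o['ee_pos'],o['ft_force'],o['moment'])"
```

```text
t: 13.47
ee_pos: [533.2, 208.8, 92.0]
orientation: [0.407, -3.115, 0.0]
ft_force: [-0.3, -0.5, -2.9]
width: 25.4
grasp_force: 30.0
t: 13.8
ee_pos: [533.3, 208.8, 90.0]
orientation: [0.408, -3.115, 0.0]
ft_force: [-0.4, -1.7, -3.3]
width: 26.2
grasp_force: 30.0
t: 14.13
ee_pos: [533.3, 208.8, 88.1]
orientation: [0.407, -3.115, 0.0]
ft_force: [-0.0, -1.4, -2.7]
width: 25.9
grasp_force: 30.0
[533.27386239 208.79941944  88.05077675] [-0.03258984 -1.40920568 -2.68271914] [-0.25097489  0.11412328 -0.0500682 ]
```

Pin is through. The seat is about 2 mm away.

```bash
python3 -m jog '[[0,0,0.5,0,0,0],[0,0,0.5,0,0,0],[0,0,0.5,0,0,0],[0,0,0,0,0,0],[0,0,0,0,0,0]]'
python3 -m jog '[[0,0,0.4,0,0,0],[0,0,0.3,0,0,0],[0,0,0,0,0,0],[0,0,0,0,0,0]]'
python3 -c "
from h import *
o=status.get_obs();print(o['ee_pos'],o['ft_force'],o['moment'])"
```

```text
t: 14.55
ee_pos: [533.3, 208.8, 86.6]
orientation: [0.407, -3.115, 0.0]
ft_force: [0.4, -1.6, -3.6]
width: 25.9
grasp_force: 30.0
t: 14.88
ee_pos: [533.3, 208.8, 85.9]
orientation: [0.408, -3.115, 0.0]
ft_force: [0.3, -1.4, -3.7]
width: 25.7
grasp_force: 30.0
[533.26541487 208.80823193  85.9257894 ] [ 0.28175862 -1.43556035 -3.71731546] [-0.27715523  0.08343778 -0.07129932]
```

```bash
python3 -m jog '[[0,0,0.3,0,0,0],[0,0,0.2,0,0,0],[0,0,0,0,0,0],[0,0,0,0,0,0]]'
python3 -m jog '[[0,0,0.3,0,0,0],[0,0,0,0,0,0],[0,0,0,0,0,0]]'
```

```text
t: 15.22
ee_pos: [533.3, 208.8, 85.7]
orientation: [-0.408, 3.115, 0.0]
ft_force: [-2.0, -2.7, 2.2]
width: 25.3
grasp_force: 30.0
t: 15.47
ee_pos: [533.3, 208.8, 85.7]
orientation: [-0.407, 3.115, 0.0]
ft_force: [-2.1, -2.8, 6.3]
width: 25.7
grasp_force: 30.0
```

Seated at exactly the expected height. Releasing and retreating upward.

```bash
python3 -m jog '[[0,0,0,0,0,0],[0,0,0,0,0,0],[0,0,0,0,0,0],[0,0,0,0,0,0],[0,0,0,0,0,0]]' 44
python3 -m jog '[[0,0,-10,0,0,0],[0,0,-25,0,0,0],[0,0,-40,0,0,0],[0,0,-40,0,0,0],[0,0,-35,0,0,0]]'
python3 -m jog '[[0,0,0,0,0,0],[0,0,0,0,0,0],[0,0,0,0,0,0]]'
python3 - <<'E'
from h import *
o=status.get_obs();print(o['ee_pos'],o['orientation'],o['ft_force'])
d=shot('wrist','w5.png')
E
```

```text
t: 15.88
ee_pos: [533.4, 209.0, 85.1]
orientation: [-0.408, 3.115, 0.0]
ft_force: [0.4, -0.4, 0.9]
width: 43.8
grasp_force: 0.0
t: 16.3
ee_pos: [533.4, 208.9, 238.1]
orientation: [-0.407, 3.114, 0.0]
ft_force: [1.4, -0.1, 0.2]
width: 44.0
grasp_force: 0.0
t: 16.55
ee_pos: [532.9, 208.7, 235.2]
orientation: [0.408, -3.115, -0.0]
ft_force: [0.4, -0.6, -0.1]
width: 44.0
grasp_force: 0.0
[532.86988448 208.69759734 235.17920447] [ 4.07534281e-01 -3.11499961e+00 -1.93156297e-05] [ 0.40352066 -0.6148917  -0.06059556]
```

View pics/w5.png

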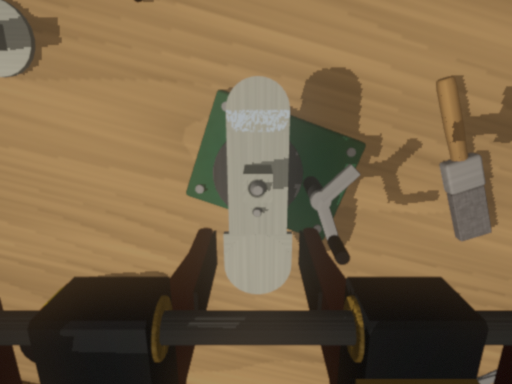

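The plate is home: pin shows in its hole at (258,211). The keeper pivot is near (318,197) and the knob top near (341,254).

Run:
```python
from h import *
d=dict(np.load('pics/w5.npz'));P=cloud(d)
m=(P[...,2]>119)&(P[...,2]<131)&(np.hypot(P[...,0]-576,P[...,1]-298)<18);q=P[m]
print(len(q),q.mean(0).round(1),cv2.minEnclosingCircle(q[:,:2].astype(np.float32)))
vs,us=np.nonzero(m);print(us.mean(),vs.mean(),us.min(),us.max(),vs.min(),vs.max(),atz(d,us.mean(),vs.mean(),125.5))
m=(P[...,2]>115)&(np.hypot(P[...,0]-533,P[...,1]-209)<9);print('post',P[m].mean(0))
m=(P[...,2]>82)&(P[...,2]<96)&(np.hypot(P[...,0]-538,P[...,1]-275)<60);print('keeper',P[m].mean(0),np.median(P[m][:,2]),np.percentile(P[m],[1,99],0).round())
print('pivot',atz(d,318,198,90))
m=(P[...,2]>74)&(P[...,2]<82)&(np.hypot(P[...,0]-533,P[...,1]-209)<80);n=np.linalg.svd(P[m]-P[m].mean(0))[2][2] if m.sum()<9000 else 0;print('plate',np.median(P[m][:,2]),n)
```

```text
219 [573.9 298.3 125.9] ((575.0062255859375, 298.95440673828125), 7.250278949737549)
341.4931506849315 255.7579908675799 334 349 247 264 [574.04207112 298.43240323 125.5       ]
post [531.96531522 208.5908698  123.08654744]
keeper [533.58605888 283.66841783  88.90945863] 89.06003380866535 [[498. 265.  84.]
 [574. 300.  94.]]
pivot [535.95927701 270.19061115  90.        ]
plate 79.54673114722861 [4.21023186e-04 5.10329617e-04 9.99999781e-01]
```

```bash
python3 -m jog '[[-21.3,25.4,0,0,0,0],[-21.3,25.4,0,0,0,0],[-21.4,25.3,0,0,0,0],[0,0,35,0,0,0],[0,0,35,0,0,0]]' 34
python3 -m jog '[[0,0,0,0,0,0],[0,0,0,0,0,0]]'
python3 -c "
from h import *
o=status.get_obs();print(o['ee_pos'],o['orientation'],o['ft_force'],o['qpos'])"
```

```text
t: 17.02
ee_pos: [576.6, 300.9, 164.1]
orientation: [-0.41, 3.112, 0.001]
ft_force: [-0.5, 0.0, -0.3]
width: 34.5
grasp_force: 0.0
t: 17.18
ee_pos: [573.3, 297.8, 161.9]
orientation: [0.407, -3.108, 0.004]
ft_force: [-1.1, 0.5, 0.4]
width: 34.1
grasp_force: 0.0
[573.26079969 297.75356821 161.8644928 ] [ 0.40677081 -3.10771496  0.00395943] [-1.12589023  0.53386437  0.35374403] [ 4.60626398e-01  5.26009457e-01  1.61742292e+00  8.20573632e-07
  1.00594850e+00 -1.37047186e+00]
```

```bash
python3 -m jog '[[0,0,25,0,0,0],[0,0,20,0,0,0],[0,0,13,0,0,0],[0,0,7,0,0,0],[0,0,0,0,0,0]]'
python3 -m jog '[[0,0,0,0,0,0],[0,0,0,0,0,0],[0,0,0,0,0,0],[0,0,0,0,0,0],[0,0,0,0,0,0]]' 0
python3 -m jog '[[0,0,0,0,0,0],[0,0,0,0,0,0]]'
```

```text
t: 17.6
ee_pos: [575.3, 298.5, 99.7]
orientation: [0.407, -3.114, 0.001]
ft_force: [-1.0, -0.4, -0.4]
width: 34.0
grasp_force: 0.0
t: 18.02
ee_pos: [576.4, 299.4, 101.4]
orientation: [-0.407, 3.113, 0.002]
ft_force: [0.4, 2.1, 4.6]
width: 13.1
grasp_force: 30.0
t: 18.18
ee_pos: [576.5, 299.4, 101.4]
orientation: [-0.407, 3.113, 0.001]
ft_force: [0.7, 0.3, 6.5]
width: 13.7
grasp_force: 30.0
```

```bash
cat > arc.py <<'E'
from h import *
import sys
f0,f1,n,rot=map(float,sys.argv[1:5]);n=int(n)
o=status.get_obs();R=Ro.from_rotvec(o['orientation']).as_matrix();p=o['ee_pos'].copy()
piv=np.array([537.4,275.9]);print('phi now',np.arctan2(*(p[:2]-piv)[::-1]),np.linalg.norm(p[:2]-piv),o['ft_force'].round(1))
for k in range(1,n+1):
    f=f0+(f1-f0)*k/n;q=np.array([*(piv+45*np.array([np.cos(f),np.sin(f)])),p[2]])
    print((R.T@(q-p)).round(1)[:2],end=' ');p=q;R=R@Ro.from_rotvec([0,0,rot]).as_matrix()
E
python3 arc.py .54 2.59 10 -.1
```

```text
phi now 0.5422024405899712 45.59495663939503 [0.7 0.3 6.5]
[4.  8.3] [4.3 8.1] [5.1 7.6] [5.9 7.1] [6.6 6.4] [7.3 5.7] [7.8 4.9] [8.3 4. ] [8.7 3.1] [8.9 2.2]
```

```bash
python3 -m jog '[[2,4.1,0,0,0,-0.05],[2,4.2,0,0,0,-0.05],[2.1,4.1,0,0,0,-0.05],[2.2,4,0,0,0,-0.05],[0,0,0,0,0,0]]'
python3 arc.py .95 2.59 8 -.1
```

```text
t: 18.6
ee_pos: [564.3, 311.9, 101.5]
orientation: [-0.721, 3.053, -0.001]
ft_force: [4.1, -2.1, 4.6]
width: 13.2
grasp_force: 30.0
phi now 0.9277342350164026 44.92492646660807 [ 4.1 -2.1  4.6]
[5.5 8.6] [5.9 7.1] [6.6 6.4] [7.2 5.7] [7.8 4.9] [8.3 4.1] [8.6 3.2] [8.9 2.3]
```

```bash
python3 -m jog '[[2.6,3.8,0,0,0,-0.05],[2.6,3.8,0,0,0,-0.05],[2.9,3.6,0,0,0,-0.05],[3,3.5,0,0,0,-0.05],[0,0,0,0,0,0]]'
python3 arc.py 1.36 2.59 6 -.1
```

```text
t: 19.02
ee_pos: [546.8, 318.2, 101.5]
orientation: [-1.023, 2.967, -0.002]
ft_force: [3.3, -3.5, 6.2]
width: 13.3
grasp_force: 30.0
phi now 1.352792246156606 43.3679763598613 [ 3.3 -3.5  6.2]
[5.5 7.7] [7.2 5.7] [7.8 4.9] [8.3 4.1] [8.6 3.2] [8.9 2.3]
```

```bash
python3 -m jog '[[2.9,3.6,0,0,0,-0.05],[3,3.5,0,0,0,-0.05],[3.6,2.9,0,0,0,-0.05],[3.6,2.9,0,0,0,-0.05],[0,0,0,0,0,0]]'
python3 arc.py 1.76 2.59 4 -.1
```

```text
t: 19.43
ee_pos: [529.1, 319.1, 101.5]
orientation: [-1.313, 2.849, -0.002]
ft_force: [5.0, -2.6, 3.1]
width: 13.5
grasp_force: 30.0
phi now 1.7609983370410374 44.00397818396675 [ 5.  -2.6  3.1]
[7.2 5.8] [8.3 4.2] [8.7 3.2] [9.  2.3]
```

```bash
python3 -m jog '[[3.7,2.8,0,0,0,-0.05],[3.7,2.8,0,0,0,-0.05],[4.1,2.1,0,0,0,-0.05],[4.2,2.1,0,0,0,-0.05],[0,0,0,0,0,0]]'
python3 arc.py 2.17 2.62 2 -.1
```

```text
t: 19.85
ee_pos: [512.5, 312.7, 101.5]
orientation: [-1.591, 2.703, -0.003]
ft_force: [6.9, -1.9, 2.7]
width: 13.3
grasp_force: 30.0
phi now 2.1652737906604087 44.397651346280405 [ 6.9 -1.9  2.7]
[9.4 4.1] [9.8 2.3]
```

```bash
python3 -m jog '[[4.7,2,0,0,0,-0.05],[4.7,2,0,0,0,-0.05],[4.8,1.2,0,0,0,-0.05],[4.8,1.1,0,0,0,-0.05],[0,0,0,0,0,0]]'
python3 arc.py 2.62 2.7 1 -.1
```

```text
t: 20.27
ee_pos: [499.4, 298.8, 101.5]
orientation: [-1.851, 2.529, -0.003]
ft_force: [8.3, 0.4, 0.9]
width: 13.2
grasp_force: 30.0
phi now 2.599397259254695 44.349962074112064 [8.3 0.4 0.9]
[4.3 1.5]
```

```bash
python3 -m jog '[[0,0,0,0,0,0],[0,0,0,0,0,0],[0,0,0,0,0,0],[0,0,0,0,0,0],[0,0,0,0,0,0]]' 28
python3 -m jog '[[0,0,-8,0,0,0],[0,0,-25,0,0,0],[0,0,-40,0,0,0],[0,0,-40,0,0,0],[0,0,-30,0,0,0]]'
python3 -m jog '[[-30,0,-20,0,0,0],[-30,0,0,0,0,0],[-30,0,0,0,0,0],[0,0,0,0,0,0],[0,0,0,0,0,0]]'
python3 - <<'E'
from h import *
o=status.get_obs();print(o['ee_pos'],o['ft_force'])
d=shot('wrist');t=shot('top');s=shot('scene')
c=lambda d,v,u:cv2.resize(cv2.cvtColor(d['img'][v:v+100,u:u+130],cv2.COLOR_RGB2BGR),(390,300),interpolation=cv2.INTER_CUBIC)
w=cv2.resize(cv2.cvtColor(d['img'],cv2.COLOR_RGB2BGR),(400,300))
cv2.imwrite('pics/z6.png',np.vstack([np.hstack([w,c(t,150,130)]),np.hstack([c(s,120,235),cv2.resize(cv2.cvtColor(t['img'],cv2.COLOR_RGB2BGR),(400,300))])]))
E
```

```text
t: 20.68
ee_pos: [495.9, 297.9, 99.9]
orientation: [1.851, -2.537, -0.0]
ft_force: [0.3, 0.2, -0.7]
width: 28.1
grasp_force: 0.0
t: 21.1
ee_pos: [496.8, 298.3, 246.7]
orientation: [-1.85, 2.536, -0.0]
ft_force: [0.9, 1.3, 0.1]
width: 28.1
grasp_force: 0.0
t: 21.52
ee_pos: [523.6, 384.5, 263.2]
orientation: [1.853, -2.536, 0.0]
ft_force: [0.3, -0.7, 0.5]
width: 28.1
grasp_force: 0.0
[523.58992527 384.53713595 263.20703349] [ 0.30404178 -0.7117829   0.51817932]
```

View pics/z6.png

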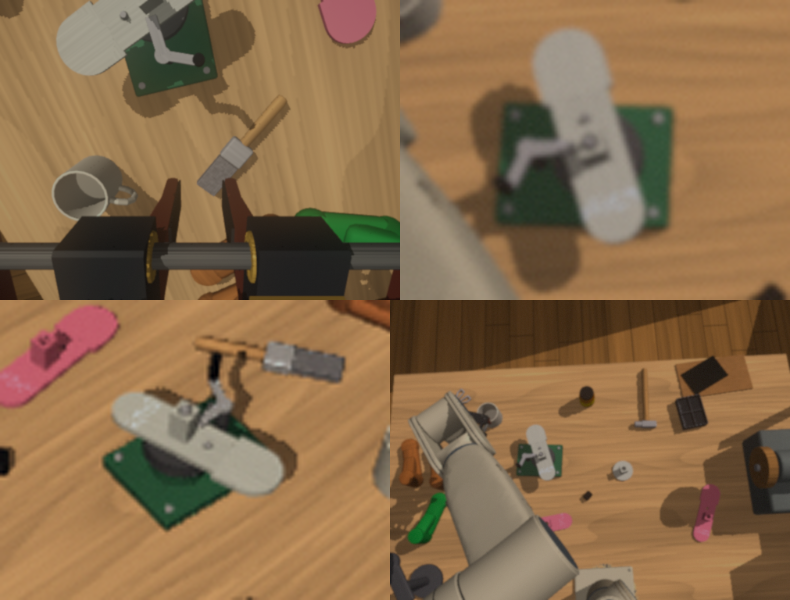

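The tongue lies over the plate and points at the post. The plate is flat with the pin showing, the arm is clear, and the bystanders haven't moved.

```bash
python3 -c "
from workcell import ticket
print(ticket.close_job())"
```

```text
the job is handed in; nothing more can be done
None
```

The rest is home on the jack with the pin through its hole and the keeper swung closed over its edge. The arm was clear and the job was handed in at about 21.5 s; no verdict came back.

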